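# Hang up the doughnut cutters

## Robot

A 6-joint arm with a two-finger parallel gripper is mounted at the origin on the work surface. World frame = base frame: x ahead of the robot, y to its left, z up, the work surface at z = 0. Lengths are in m, angles in rad, forces in N, time in s.
With the tool pointing down it reaches from about 0.375 to 0.9 m from the base axis. Payload 3.1 kg.
Tool frame: the origin (TCP) lies midway between the tips of the shut fingers; the grasp point (between the pads) lies 19 mm behind it; z points along the fingers, y is the direction in which the jaws open and shut (so a half turn about z gives the same grasp; the last joint's range is limited). The gripper opens to 85 mm and grips with 20 to 120 N. Pads are 22 mm wide; open, the fingers measure 114 mm over their backs; the gripper's body (76 mm by 85 mm) begins 54 mm behind the grasp point. The pads swing forward as they close: fully open they stand 13 mm farther back than shut.
Start: joints at [0.985, 0.527, 1.433, -0, 1.181, -0.178], TCP at [0.248, 0.574, 0.231] pointing down, gripper open.
Joint ranges: [-3.08, 3.08], [-0.75, 2.2], [0.22, 2.44], [-1.43, 4.57], [0, 2.65], [-2.85, 2.85]. Speed limits (rad/s): [2.79, 2.79, 3.14, 3.14, 3.14, 3.14].

## Interface

Orientations are given as a unit quaternion [x, y, z, w].
In Python, from cell import monitor, camera, ctrl, cut_out, tip_of gives the robot as it stands. The module is installed in compiled form; this text tells all that it offers.
- The arm moves only by the tool apply_moves, never from a script. Its argument "series" is a list of rows, each a list of 7 numbers: the shift along the tool's x, y, z in mm, then the turn, a rotation vector about the tool's x, y, z in degrees, then the finger opening in mm, from 0 to 85.4. A call has 1 to 8 rows; each row is the pose to reach, as a shift and turn from the pose commanded when the call began, along the tool's axes at that moment; what a row does not reach only later rows make up. A row lasts 1/12 s, in which the tool goes at most 41.7 mm and 7.16 degrees, less where a joint would pass 70% of its speed; a pose out of reach is approached as far as the arm can. A call with a gripper value outside its range is refused whole. The fingers move at their own pace and stop on an object; the grip force is fixed at half the most. Time passes only in rows, so rows that repeat a pose let the fingers close. It gives the time, the measured TCP pose, the force and the opening at its end, in the units of the state.
- monitor.observe(): the state, without advancing time (a new reading comes with each control period).
- camera(name): name is "scene" or "side" or "wrist"; returns a dict with "frame" (400x640x3 uint8, blue, green, red), "range_z" (400x640 float32, m along the optical axis (not along the pixel's ray), 0 where there is no reading), "vfov" (degrees; the focal length in pixels is half the picture's height over the tangent of half this angle, whatever the lens; pixels are square), "cx", "cy" (the principal point, pixels), "camera_from_world" (4x4, takes a point from world to camera coordinates). Camera axes: x right, y down, z forward; pixel columns grow to the right and rows downward; lengths in m; the calibration is good to about 2 mm. A picture is of the moment at which its call begins.
- ctrl.close_job(): hands the job in, once; it reports no verdict.
Trained networks look in the newest picture that a camera, given by its name, has taken for a name from the list of things; names that differ only in an ending like _2 or _b are one class to them, and where a whole thing is asked for, a point or a joint stands for the part that bears it (a point fixed in the world has none). Each returns a list of dicts, best first, with "conf" (0 to 1); they miss things now and then, are a little off and sometimes report something else, mostly with a low value. They report only what shows in the picture. A call takes as long as a camera call. They do not tell look-alikes from the thing itself.
- cut_out(name, camera): "region" (400x640 bool, what is visible of it) and "position" ([row, column] as shares, 0 to 1, of the picture: columns of its width, rows of its height, amid what is visible of it).
- tip_of(name, camera): "position" ([row, column] as shares, 0 to 1, of the picture: columns of its width, rows of its height: a listed point, or the origin of a listed thing).
The state is a dict: "clock": time; "joints": joint angles; "joint_velocities": joint speeds; "tau": joint torques, N m; "eef_pos": TCP position; "tool_rot": TCP orientation; "force": force on the tool from outside, world axes, zero at the start; "wrist_torque": the same for the moment, N m; "gripper_width": finger opening in m.
Only numpy, scipy, OpenCV 4.12 (cv2) and the standard library are available. Lean on these libraries where they do the work, as an engineer would, in place of code of your own. Each camera call takes 0.05 s, during which the arm holds its last target. There are 200 camera calls.

## Task

Put the two doughnut cutters away on the wooden rack: hang each by its arched handle, the large cutter on the long peg and the small cutter on the short peg. Leave them hanging still and upright, well past the ball on the end of the peg, and leave everything else on the bench where it is.

Things in the scene. Friction and masses are not known exactly. Their poses are not given: they have to be found in the camera images.
- cutter_large: large steel doughnut cutter: closed-topped round cup 92 mm across, 38 mm high, standing on its edge, an arched strap handle upright on top. Origin: centre of the cup's lower edge, z up. The arch spans the body's y axis (56 mm wide outside, 50 inside; strap 22 mm wide along x, 3 thick); the eye under it runs through along x. Same when turned half round.
- cutter_large_eye (a point): middle of the underside of the large cutter's handle crown, 92 mm above its origin; it rests on the peg when hung. The crown is 3 mm thick. The arch's sides are upright from 38 to 76 mm above the origin, then slope in to the crown (flat 18 mm); gripping the two sides from above (along y) leaves the eye free.
- cutter_small: small steel doughnut cutter: closed-topped round cup 66 mm across, 30 mm high, standing on its edge, an arched strap handle upright on top. Origin: centre of the cup's lower edge, z up. The arch spans the body's y axis (46 mm wide outside, 40 inside; strap 22 mm wide along x, 3 thick); the eye under it runs through along x. Same when turned half round.
- cutter_small_eye (a point): middle of the underside of the small cutter's handle crown, 84 mm above its origin; it rests on the peg when hung. The crown is 3 mm thick. The arch's sides are upright from 30 to 68 mm above the origin, then slope in to the crown (flat 18 mm); gripping the two sides from above (along y) leaves the eye free.
- peg_long: long wooden peg of the rack, 125 mm long, 14 mm in diameter, with a 22 mm ball at its free end. Origin: on the axis where the peg leaves the rail, 190 mm above the bench. It points along its own -x axis, rising 3.4 degrees towards the ball; y level, z up.
- peg_long_tip (a point): outermost end of the long peg's ball, on the peg's axis
- peg_short: short wooden peg of the rack, 80 mm long, 14 mm in diameter, with a 22 mm ball at its free end. Origin: on the axis where the peg leaves the rail, 190 mm above the bench. It points along its own -x axis, rising 3.4 degrees towards the ball; y level, z up.
- peg_short_tip (a point): outermost end of the short peg's ball, on the peg's axis
- rack: fixed wooden rack: level rail 380 mm long (y), 20 thick (x), 173 to 203 mm high, on two posts at y = +-190 mm (205 high) with feet 150 mm long in x and a low stretcher up to 46 mm high. Origin on the bench below the rail's middle. The pegs leave the rail's -x face at y = +85 and -85 mm; which is which varies.
- doughnut_a: baked ring doughnut, 88 mm across, 28 mm high, origin under its centre; a bystander, out on the bench between the cutters
- doughnut_b: baked ring doughnut, 88 mm across, 28 mm high, origin under its centre; a bystander, below the rack's rail, in front of the stretcher
- doughnut_c: baked ring doughnut, 88 mm across, 28 mm high, origin under its centre; a bystander, between the cutters, nearer the robot
- doughnut_d: baked ring doughnut, 88 mm across, 28 mm high, origin under its centre; a bystander, on the plate
- plate: white plate, 180 mm across, 18 mm high, origin under its centre; a bystander
- rolling_pin: wooden rolling pin lying along its x, 310 mm long with handles, 50 mm thick, origin under its middle; a bystander
- bottle: brown glass bottle, 64 mm across, 190 mm high, origin under its centre; a bystander
- bowl: blue bowl, 160 mm across, 70 mm high, origin under its centre; a bystander
Mind the look-alikes: they are no part of the job. Leave any green look-alike of the cutter_large alone. Leave any purple look-alike of the cutter_small alone.

How it is judged:
By the outcome, as a careful person would: the job done as asked, in the order asked, and still so for the second after the job is handed in, with the robot touching nothing.
It also fails if it takes over 67 s, if anything falls off the work surface, if the arm or the gripper's body presses on something with over 40 N, if the wrist force passes 120 N, or if a joint passes its speed limit or range.

## Working session

There is one attempt and no reset: what is moved stays moved. The work goes in short steps, Python scripts to look and compute and a tool call to move; the robot and the scene stay as the last step left them, time stands still between calls to the robot, and variables do not carry over. Pictures are saved under pics/ and viewed, about 8 in all and at most 12, crops included, and the job is handed in when it is done.

Besides the shell and the picture viewer there is one more tool, called after "Emit:" as name([rows], argument=value, ...), one row to a line, values as JSON. apply_moves: Moves the arm, as the interface text tells. Its arguments: {"type":"object","properties":{"series":{"type":"array"}},"required":["series"]}

```bash
mkdir -p pics; cat > h.py <<'E'
import numpy as np, cv2
from cell import monitor, camera, ctrl, cut_out, tip_of
from scipy.spatial.transform import Rotation as R
def f(c): return 200/np.tan(np.radians(c["vfov"])/2)
def cloud(c):
    z=c["range_z"]; v,u=np.mgrid[0:400,0:640]; F=f(c)
    p=np.stack([(u-c["cx"])*z/F,(v-c["cy"])*z/F,z,np.ones_like(z)],-1)
    w=p@np.linalg.inv(c["camera_from_world"]).T
    w[z==0]=np.nan
    return w[...,:3]
def ray(c,u,v):
    T=np.linalg.inv(c["camera_from_world"]);d=T[:3,:3]@np.array([(u-c["cx"])/f(c),(v-c["cy"])/f(c),1])
    return T[:3,3],d
def atz(c,u,v,z):
    o,d=ray(c,u,v); return o+d*(z-o[2])/d[2]
E
python3 - <<'E'
from h import *
np.set_printoptions(precision=4,suppress=True)
print(monitor.observe())
for n in ["scene","side"]:
    c=camera(n); cv2.imwrite(f"pics/{n}0.png",c["frame"]); W=cloud(c)
    print(n,np.linalg.inv(c["camera_from_world"])[:3,3],c["vfov"])
    for k in ["cutter_large","cutter_small","rack","peg_long","peg_short","doughnut_a","bottle","bowl","rolling_pin","plate"]:
        for r in cut_out(k,n)[:4]:
            m=r["region"]; q=W[m]; q=q[~np.isnan(q[:,0])]
            if len(q): print(k,round(r["conf"],2),(np.array(r["position"])*[400,640]).astype(int),m.sum(),np.percentile(q,[3,50,97],axis=0).round(3).tolist())
    for k in ["cutter_large_eye","cutter_small_eye","peg_long_tip","peg_short_tip","peg_long","peg_short","rack"]:
        for r in tip_of(k,n)[:3]: print(k,round(r["conf"],2),np.array(r["position"])*[400,640])
E
```

```text
{'clock': 0.0, 'joints': array([ 0.9845,  0.5285,  1.4339, -0.    ,  1.1814, -0.1785]), 'joint_velocities': array([-0.0009, -0.0007,  0.0018, -0.0023,  0.0003,  0.0018]), 'tau': array([ -0.001 , -44.2352, -17.8025,  -0.0002,   0.0084,  -0.    ]), 'eef_pos': array([0.2474, 0.5731, 0.2303]), 'tool_rot': array([ 0.2025,  0.9793, -0.001 , -0.0004]), 'force': array([ 0.3742, -0.3467, -0.1282]), 'wrist_torque': array([ 0.0353,  0.0769, -0.0208]), 'gripper_width': 0.08552216663826502}
scene [0.8228 0.5006 1.0535] 56.75079732014472
cutter_large 0.59 [167 315] 625 [[0.41, -0.205, 0.004], [0.45, -0.16, 0.038], [0.486, -0.129, 0.095]]
cutter_small 0.68 [244 372] 450 [[0.429, 0.152, 0.004], [0.454, 0.178, 0.031], [0.479, 0.202, 0.088]]
cutter_small 0.63 [293 385] 504 [[0.49, 0.282, 0.005], [0.519, 0.315, 0.031], [0.541, 0.34, 0.088]]
cutter_small 0.53 [355 388] 786 [[0.592, 0.429, 0.031], [0.62, 0.458, 0.129], [0.638, 0.483, 0.191]]
cutter_small 0.4 [319 458] 2600 [[0.296, 0.386, 0.003], [0.376, 0.471, 0.012], [0.454, 0.544, 0.019]]
rack 0.65 [276 280] 2315 [[0.685, -0.118, 0.007], [0.736, 0.182
[... 3130 characters left out ...]
]
rolling_pin 0.93 [368 342] 2034 [[0.223, -0.466, 0.02], [0.351, -0.446, 0.043], [0.495, -0.42, 0.051]]
plate 0.65 [160 228] 773 [[0.3, 0.39, 0.002], [0.38, 0.466, 0.011], [0.454, 0.542, 0.02]]
plate 0.3 [144 331] 130 [[0.61, 0.159, 0.189], [0.665, 0.172, 0.198], [0.719, 0.182, 0.206]]
plate 0.23 [174 351] 113 [[0.624, -0.008, 0.09], [0.658, 0.001, 0.196], [0.713, 0.087, 0.203]]
cutter_large_eye 0.94 [291.52  270.528]
cutter_large_eye 0.78 [261.88  319.424]
cutter_small_eye 0.87 [185.32  274.496]
cutter_small_eye 0.65 [158.32  272.128]
peg_short_tip 0.68 [178.6   341.632]
peg_long 0.69 [141.6   346.688]
peg_short 0.43 [170.8   363.904]
rack 0.65 [194.08  353.408]
rack 0.54 [280.2   319.296]
```

View pics/scene0.png

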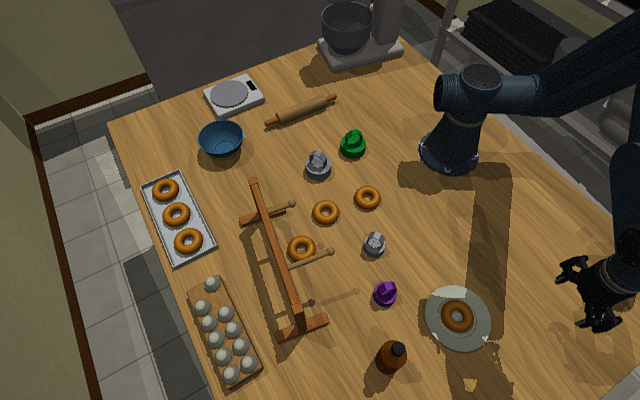

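View pics/side0.png

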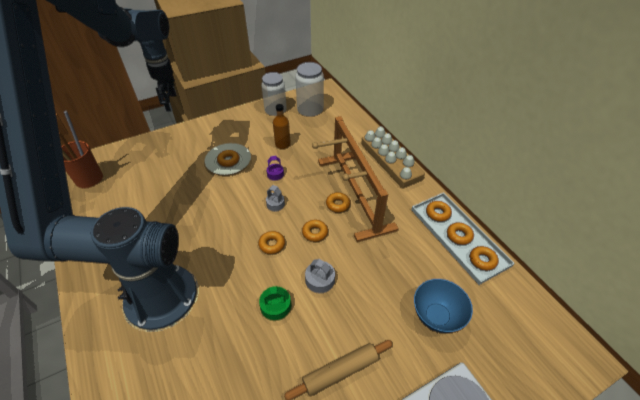

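```bash
cat > meas.py <<'E'
from h import *
np.set_printoptions(precision=4,suppress=True)
def near(P,x,y,r,z0,z1):
    P=P.reshape(-1,3); m=(np.hypot(P[:,0]-x,P[:,1]-y)<r)&(P[:,2]>z0)&(P[:,2]<z1); return P[m]
if __name__=="__main__":
  for n in ["scene","side"]:
    c=camera(n); W=cloud(c); print(n)
    for nm,x,y,top,cup,rad in [("L",.448,-.172,.095,.038,.046),("S",.447,.168,.087,.030,.033)]:
        q=near(W,x,y,.06,cup+.005,.11); t=q[q[:,2]>top-.006]
        d=near(W,x,y,.07,cup-.004,cup+.003)
        (cx,cy),rr=cv2.minEnclosingCircle(d[:,:2].astype(np.float32))
        ev,V=np.linalg.eigh(np.cov(q[:,:2].T)); 
        print(nm,"handle",len(q),q[:,:2].mean(0),"span deg",np.degrees(np.arctan2(V[1,1],V[0,1])),ev**.5,"crown",len(t),t.mean(0),"cup",cx,cy,rr)
        rect=cv2.minAreaRect(q[:,:2].astype(np.float32)); print("  rect",rect, "crownrect",cv2.minAreaRect(t[:,:2].astype(np.float32)))
    for nm,y in [("long",.175),("short",.003)]:
        P=W.reshape(-1,3); m=(abs(P[:,1]-y)<.03)&(P[:,0]>.55)&(P[:,0]<.69)&(P[:,2]>.17)&(P[:,2]<.23); q=P[m]
        b=q[q[:,0]<q[:,0].min()+.02]; s=q[(q[:,0]>q[:,0].min()+.025)]
        vx,vy,vz,x0,y0,z0=cv2.fitLine(s.astype(np.float32),cv2.DIST_HUBER,0,.01,.01).ravel()
        print(nm,len(q),"xmin",q[:,0].min(),"ball",b.mean(0),b[:,2].max(),"line at",x0,y0,z0,"slope y/x",vy/vx,"z/x",vz/vx)
    P=W.reshape(-1,3); m=(P[:,2]>.195)&(P[:,2]<.215)&(P[:,0]>.67)&(P[:,0]<.80)&(P[:,1]>-.12)&(P[:,1]<.32)
    q=P[m]; r=cv2.minAreaRect(q[:,:2].astype(np.float32)); m2=(q[:,2]<.206)
    print("rail",r, cv2.fitLine(q[:,:2].astype(np.float32),cv2.DIST_HUBER,0,.01,.01).ravel())
    f0=c["frame"]
    if n=="scene": A=cv2.resize(f0[120:320,270:420],None,fx=4,fy=4)[:, :600]; cv2.imwrite("pics/crop1.png",cv2.resize(f0[120:320,260:410],(450,600),interpolation=cv2.INTER_CUBIC))
E
python3 meas.py
```

```text
scene
L handle 143 [ 0.4421 -0.1695] span deg 122.59422840383499 [0.0076 0.0197] crown 52 [ 0.4425 -0.1725  0.0932] cup 0.44341161847114563 -0.17274226248264313 0.04549641162157059
  rect ((0.44917622208595276, -0.1714637279510498), (0.049819786101579666, 0.05890766531229019), 12.814237594604492) crownrect ((0.4424411952495575, -0.17270801961421967), (0.022333316504955292, 0.03243447095155716), 30.577878952026367)
S handle 134 [0.4492 0.1726] span deg 124.91682419144182 [0.0071 0.0144] crown 70 [0.4488 0.1711 0.0863] cup 0.44923749566078186 0.17189384996891022 0.031649038195610046
  rect ((0.44862598180770874, 0.17141911387443542), (0.025001920759677887, 0.04665444418787956), 31.84990119934082) crownrect ((0.44935211539268494, 0.17019373178482056), (0.024510491639375687, 0.03099517896771431), 30.410127639770508)
long 205 xmin 0.6069208803772481 ball [0.6176 0.1869 0.2035] 0.20986088306502193 line at 0.6608979 0.17849329 0.19901471 slope y/x -0.17369984 z/x -0.032116715
short 145 xmin 0.6226682297617276 ball [0.6331 0.0124 0.2002] 0.20605229205745101 line at 0.66893905 0.0053311284 0.
[... 760 characters left out ...]
22018408775
  rect ((0.448052316904068, 0.1679973006248474), (0.027534615248441696, 0.04729880020022392), 33.5716552734375) crownrect ((0.44841235876083374, 0.16672870516777039), (0.0265661608427763, 0.027516918256878853), 33.22642135620117)
long 113 xmin 0.6057543142528267 ball [0.6137 0.178  0.2012] 0.20921810613836878 line at 0.66050494 0.171872 0.19689022 slope y/x -0.16221231 z/x -0.0587284
short 109 xmin 0.6212783041112449 ball [0.6296 0.0046 0.1978] 0.20616236208525685 line at 0.66815364 -0.0013771397 0.19511507 slope y/x -0.1691845 z/x -0.07041924
rail ((0.695614755153656, 0.08354192972183228), (0.4059917628765106, 0.08083851635456085), 80.4169692993164) [0.1729 0.9849 0.725  0.1008]
```

View pics/crop1.png

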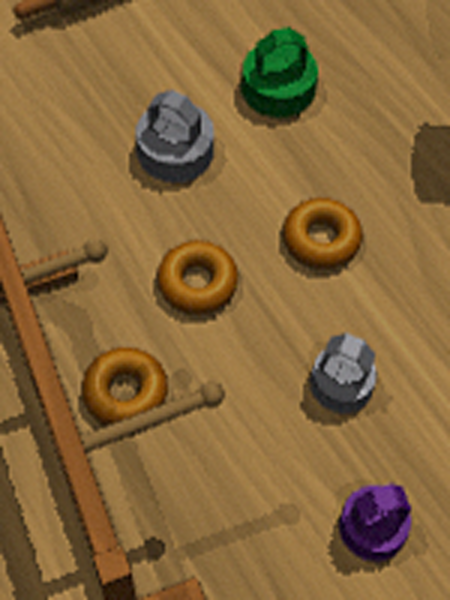

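The scene shows four candidates for the cutters:
- **Large:** steel at (318,165) and green at (353,144). I choose the steel one.
- **Small:** steel at (373,244) and purple at (385,293). I choose the steel one.

The crop confirms both choices. The long peg is the one at y≈+0.175, with its tip at pixel (331,252). The short peg is at y≈0, with its tip at (295,202). The rack yaw is about -9.7°.

```bash
cat > plan.py <<'E'
# usage: plan.py x y z yaw_of_tool_y_deg [more quadruples, all from the present pose]
from h import *; import sys
s=monitor.observe(); p=s["eef_pos"]; A=R.from_quat(s["tool_rot"])
yw=np.degrees(np.arctan2(*A.as_matrix()[[1,0],1]))
print("t",round(s["clock"],2),"tcp",p.round(4),"yaw_y",yw.round(2),"F",s["force"].round(1),"w",round(s["gripper_width"],4),"q",s["joints"].round(2))
a=list(map(float,sys.argv[1:]))
for i in range(0,len(a),4):
    t=np.array(a[i:i+3]); y=np.radians(a[i+3]); Y=np.array([np.cos(y),np.sin(y),0]); Z=np.array([0,0,-1.])
    B=R.from_matrix(np.stack([np.cross(Y,Z),Y,Z],1))
    print((A.inv().apply(t-p)*1000).round(1),np.degrees((A.inv()*B).as_rotvec()).round(1))
E
echo ok
```

```text
ok
```

Emit:
apply_moves([
  [-334, -262, 5, 0, 0, 123, 85],
  [-334, -262, 5, 0, 0, 123, 85],
  [-334, -262, 5, 0, 0, 123, 85],
  [-334, -262, 5, 0, 0, 123, 85],
  [-334, -262, 5, 0, 0, 123, 85],
  [-334, -262, 5, 0, 0, 123, 85],
  [-334, -262, 5, 0, 0, 123, 85],
  [-334, -262, 5, 0, 0, 123, 85],
])

```text
clock: 2.57
eef_pos: [0.4077, 0.2792, 0.2277]
tool_rot: [0.649, 0.76, 0.0, 0.0]
force: [0.5, -0.3, -0.2]
gripper_width: 0.0854
```

```bash
python3 plan.py .4427 -.1748 .2 -57
```

```text
t 2.57 tcp [0.4077 0.2792 0.2277] yaw_y 9.0 F [ 0.5 -0.3 -0.2] w 0.0854 q [0.37 0.36 1.76 0.   1.02 0.22]
[-453.9  -36.5   27.6] [ 0. -0. 66.]
```

Emit:
apply_moves([
  [-454, -36, 20, 0, 0, 66, 85],
  [-454, -36, 20, 0, 0, 66, 85],
  [-454, -36, 20, 0, 0, 66, 85],
  [-454, -36, 20, 0, 0, 66, 85],
  [-454, -36, 20, 0, 0, 66, 85],
  [-454, -36, 20, 0, 0, 66, 85],
  [-454, -36, 20, 0, 0, 66, 85],
  [-454, -36, 20, 0, 0, 66, 85],
])

```text
clock: 3.23
eef_pos: [0.4348, -0.0531, 0.213]
tool_rot: [0.935, 0.356, 0.0, 0.0]
force: [0.5, -0.1, -0.1]
gripper_width: 0.0851
```

```bash
python3 plan.py .4427 -.1748 .2 -57 .4427 -.1748 .12 -57
```

```text
t 3.23 tcp [ 0.4348 -0.0531  0.213 ] yaw_y -48.32 F [ 0.5 -0.1 -0.1] w 0.0851 q [-0.38  0.31  1.9   0.    0.93  0.47]
[-75.1  96.1  13.1] [ 0.  -0.   8.7]
[-75.1  96.1  93.1] [ 0.  -0.   8.7]
```

Emit:
apply_moves([
  [-75, 96, 13, 0, 0, 8.7, 85],
  [-75, 96, 13, 0, 0, 8.7, 85],
  [-75, 96, 13, 0, 0, 8.7, 85],
  [-75, 96, 13, 0, 0, 8.7, 85],
  [-75, 96, 13, 0, 0, 8.7, 85],
  [-75, 96, 33, 0, 0, 8.7, 85],
  [-75, 96, 33, 0, 0, 8.7, 85],
])

```text
clock: 3.82
eef_pos: [0.4416, -0.1703, 0.178]
tool_rot: [0.958, 0.287, -0.002, -0.002]
force: [0.2, 1.5, 0.6]
gripper_width: 0.085
```

```bash
cat > wr.py <<'E'
from h import *; import sys
nm=sys.argv[1]; cx,cy,cup,top=map(float,sys.argv[2:6])
c=camera("wrist"); W=cloud(c); cv2.imwrite(f"pics/{sys.argv[6]}.png",c["frame"])
P=W.reshape(-1,3); P=P[~np.isnan(P[:,0])]
P=P[np.hypot(P[:,0]-cx,P[:,1]-cy)<.055]
t=P[(P[:,2]>top-.006)&(P[:,2]<top+.01)]; h=P[(P[:,2]>cup+.006)&(P[:,2]<top+.01)]; d=P[(P[:,2]>cup-.004)&(P[:,2]<cup+.004)]
for k,q in [("crown",t),("handle",h),("cup",d)]:
    print(k,len(q)); 
    if len(q)>10: print(q.mean(0).round(4),cv2.minAreaRect(q[:,:2].astype(np.float32)),cv2.minEnclosingCircle(q[:,:2].astype(np.float32)))
E
python3 wr.py L .4427 -.1748 .038 .095 w1; python3 plan.py .4427 -.1748 .04 -57
```

```text
crown 849
[ 0.4439 -0.174   0.093 ] ((0.44360336661338806, -0.1742842197418213), (0.022356335073709488, 0.03003140352666378), 29.71371078491211) ((0.4439510703086853, -0.17398130893707275), 0.017418770119547844)
handle 1674
[ 0.4441 -0.1736  0.0867] ((0.4435679614543915, -0.17436695098876953), (0.022566182538866997, 0.057427600026130676), 30.311166763305664) ((0.4437025785446167, -0.17451420426368713), 0.030300768092274666)
cup 4016
[ 0.4502 -0.1696  0.0368] ((0.443713903427124, -0.1741449385881424), (0.08878163248300552, 0.08900685608386993), 77.32315826416016) ((0.4435858428478241, -0.17416752874851227), 0.04508773609995842)
t 3.87 tcp [ 0.4419 -0.1703  0.1788] yaw_y -56.59 F [-0.4 -0.1  0.3] w 0.085 q [-0.6   0.41  1.86  0.    0.88  0.38]
[ -1.6   4.8 138.8] [-0.3  0.1  0.4]
```

View pics/w1.png

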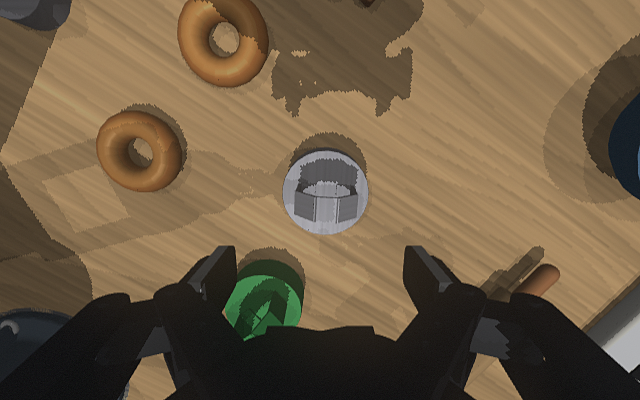

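Wrist picture: the steel large cutter is centred at (325,192) with its handle across the jaw direction. The green one is lower left at (265,305) and clear of the jaws. The measured size (22 x 57 mm handle, 45 mm cup radius) matches.

Emit:
apply_moves([
  [-0.6, 5, 35, 0, 0, 3, 85],
  [-0.6, 5, 70, 0, 0, 3, 85],
  [-0.6, 5, 100, 0, 0, 3, 85],
  [-0.6, 5, 125, 0, 0, 3, 85],
  [-0.6, 5, 138, 0, 0, 3, 85],
  [-0.6, 5, 138, 0, 0, 3, 85],
  [-0.6, 5, 138, 0, 0, 3, 50],
  [-0.6, 5, 138, 0, 0, 3, 50],
])

```text
clock: 4.53
eef_pos: [0.4466, -0.1767, 0.043]
tool_rot: [0.965, 0.262, 0.001, 0.001]
force: [-0.2, 1.0, -0.4]
gripper_width: 0.0635
```

Emit:
apply_moves([
  [0, 0, 0, 0, 0, 0, 45],
  [0, 0, 0, 0, 0, 0, 45],
  [0, 0, 0, 0, 0, 0, 45],
  [0, 0, 0, 0, 0, 0, 45],
])

```text
clock: 4.87
eef_pos: [0.4459, -0.1764, 0.0434]
tool_rot: [0.965, 0.262, 0.001, 0.0]
force: [1.3, 3.7, 7.1]
gripper_width: 0.0552
```

```bash
python3 plan.py .4436 -.1743 .2 -60
```

```text
t 4.87 tcp [ 0.4459 -0.1764  0.0434] yaw_y -59.65 F [1.3 3.7 7.1] w 0.0552 q [-0.61  0.67  1.94  0.    0.53  0.43]
[  -0.8   -2.9 -156.6] [ 0.  -0.1  0.3]
```

Emit:
apply_moves([
  [0, 0, -15, 0, 0, 0, 45],
  [0, 0, -45, 0, 0, 0, 45],
  [0, 0, -80, 0, 0, 0, 45],
  [0, 0, -110, 0, 0, 0, 45],
  [0, 0, -130, 0, 0, 0, 45],
  [0, 0, -137, 0, 0, 0, 45],
  [0, 0, -137, 0, 0, 0, 45],
])

```text
clock: 5.45
eef_pos: [0.4468, -0.1777, 0.181]
tool_rot: [0.965, 0.262, 0.002, 0.002]
force: [0.3, 0.2, -3.0]
gripper_width: 0.0555
```

```bash
python3 plan.py .5 0 .178 -80 .5555 .1931 .178 -99.7; python3 - <<'E'
from h import *
c=camera("side");cv2.imwrite("pics/s1.png",cv2.resize(c["frame"][100:340,180:500],None,fx=2,fy=2))
E
```

```text
t 5.45 tcp [ 0.4468 -0.1777  0.181 ] yaw_y -59.65 F [ 0.3  0.2 -3. ] w 0.0555 q [-0.61  0.41  1.84 -0.    0.88  0.43]
[ 135.7 -126.5    2.6] [ 0.3 -0.2 20.4]
[ 281.2 -265.1    2.2] [ 0.2 -0.2 40.1]
```

View pics/s1.png

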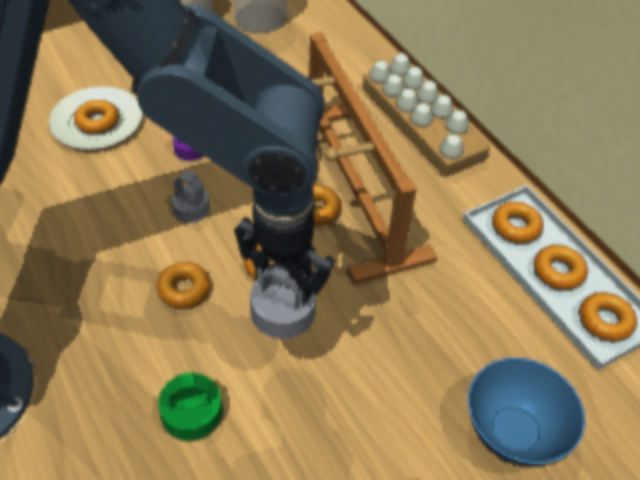

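Side picture: the steel large cutter hangs level in the gripper at crop (283,300), and the green look-alike is untouched.

Emit:
apply_moves([
  [22, -21, 3, 0, 0, 5, 45],
  [50, -47, 3, 0, 0, 10, 45],
  [80, -75, 3, 0, 0, 15, 45],
  [110, -104, 3, 0, 0, 20, 45],
  [140, -132, 3, 0, 0, 25, 45],
  [170, -160, 3, 0, 0, 30, 45],
  [200, -189, 3, 0, 0, 35, 45],
  [230, -217, 3, 0, 0, 40, 45],
])

```text
clock: 6.17
eef_pos: [0.5332, 0.1285, 0.1733]
tool_rot: [0.996, -0.086, -0.002, 0.0]
force: [1.6, -1.0, -1.6]
gripper_width: 0.0552
```

```bash
python3 plan.py .5555 .1931 .175 -99.7 .6709 .1734 .175 -99.7
```

```text
t 6.17 tcp [0.5332 0.1285 0.1733] yaw_y -99.9 F [ 1.6 -1.  -1.6] w 0.0552 q [ 0.03  0.5   1.68 -0.    0.96  1.78]
[ 10.9 -67.5  -1.9] [ 0.1  0.3 -0.2]
[127.9 -67.9  -2.4] [ 0.1  0.3 -0.2]
```

Emit:
apply_moves([
  [3, -22, -2, 0, 0, 0, 45],
  [7, -45, -2, 0, 0, 0, 45],
  [10, -60, -2, 0, 0, 0, 45],
  [11, -67, -2, 0, 0, 0, 45],
  [11, -67, -2, 0, 0, 0, 45],
  [11, -67, -2, 0, 0, 0, 45],
])

```text
clock: 6.67
eef_pos: [0.5558, 0.1898, 0.1766]
tool_rot: [0.996, -0.084, -0.001, 0.001]
force: [0.8, -0.5, -2.6]
gripper_width: 0.0555
```

```bash
python3 plan.py .5555 .1931 .173 -99.7 .6709 .1734 .173 -99.7; python3 - <<'E'
from h import *
c=camera("scene");W=cloud(c);P=W.reshape(-1,3)
cv2.imwrite("pics/s2.png",cv2.resize(c["frame"][150:350,230:480],None,fx=3,fy=3))
c=camera("side");W2=cloud(c).reshape(-1,3)
T=monitor.observe()["eef_pos"]
for Q in (P,W2):
    s=Q[:,0]*.9857-Q[:,1]*.1685; t=Q[:,0]*.1685+Q[:,1]*.9857
    m=(abs(t-.284)<.02)&(s>.56)&(s<.69)&(Q[:,2]>.18)&(Q[:,2]<.22)
    for a in np.arange(.56,.69,.01):
        k=m&(s>=a)&(s<a+.01)
        if k.sum()>2: print(round(a,3),k.sum(),t[k].min().round(4),t[k].max().round(4),Q[k,2].max().round(4))
E
```

```text
t 6.67 tcp [0.5558 0.1898 0.1766] yaw_y -99.65 F [ 0.8 -0.5 -2.6] w 0.0555 q [ 0.14  0.55  1.58 -0.    1.02  1.88]
[-0.8 -3.2  3.6] [0.1 0.1 0. ]
[116.2  -3.1   3.3] [0.1 0.1 0. ]
0.56 6 0.2816 0.2916 0.2064
0.57 31 0.2779 0.297 0.2093
0.58 28 0.2796 0.2959 0.2097
0.59 24 0.279 0.2929 0.2053
0.6 22 0.2798 0.2925 0.2026
0.61 23 0.2797 0.2926 0.2031
0.62 22 0.281 0.2919 0.2026
0.63 24 0.2807 0.2936 0.2026
0.64 22 0.279 0.2925 0.2019
0.65 25 0.2792 0.2919 0.201
0.66 22 0.2801 0.293 0.2008
0.67 23 0.281 0.2922 0.1993
0.68 24 0.2786 0.2918 0.1984
0.56 8 0.2789 0.2874 0.2065
0.57 19 0.273 0.2887 0.2083
0.58 11 0.2754 0.2868 0.205
0.59 10 0.2779 0.2855 0.2023
0.6 12 0.2764 0.2872 0.2028
0.61 12 0.2768 0.2892 0.2048
0.62 14 0.2778 0.2901 0.2019
0.63 13 0.2734 0.2873 0.204
0.64 9 0.2757 0.2909 0.1999
0.65 13 0.2758 0.2896 0.1992
0.66 11 0.275 0.2881 0.1988
0.67 12 0.2784 0.2872 0.1976
0.68 13 0.2681 0.2857 0.1976
```

View pics/s2.png

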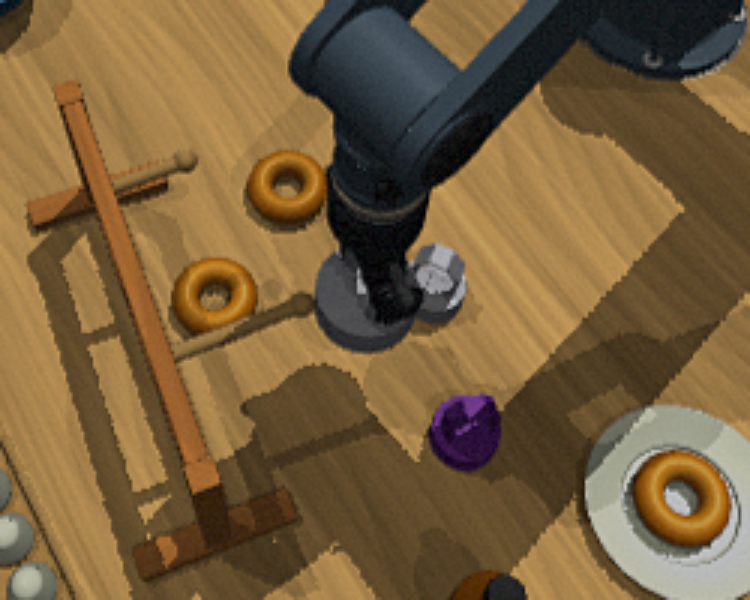

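Scene crop: the cutter, at (365,300), is just off the long peg's ball at (303,303) and in line with the peg, so I insert it now.

Emit:
apply_moves([
  [0, -3, 3, 0, 0, 0, 45],
  [15, -3, 3, 0, 0, 0, 45],
  [37, -3, 3, 0, 0, 0, 45],
  [60, -3, 3, 0, 0, 0, 45],
  [82, -3, 3, 0, 0, 0, 45],
  [102, -3, 3, 0, 0, 0, 45],
  [113, -3, 3, 0, 0, 0, 45],
  [116, -3, 3, 0, 0, 0, 45],
])

```text
clock: 7.43
eef_pos: [0.6737, 0.1724, 0.1745]
tool_rot: [0.996, -0.085, 0.001, -0.0]
force: [0.0, 0.1, -2.8]
gripper_width: 0.0554
```

Emit:
apply_moves([
  [0, 0, 0, 0, 0, 0, 45],
  [0, 0, 6, 0, 0, 0, 45],
  [0, 0, 11, 0, 0, 0, 45],
  [0, 0, 15, 0, 0, 0, 45],
  [0, 0, 18, 0, 0, 0, 45],
  [0, 0, 18, 0, 0, 0, 45],
  [0, 0, 18, 0, 0, 0, 45],
])

```text
clock: 8.02
eef_pos: [0.6711, 0.1744, 0.1564]
tool_rot: [0.996, -0.084, -0.0, 0.0]
force: [0.3, 0.2, -2.0]
gripper_width: 0.055
```

```bash
python3 plan.py .6709 .1734 .152 -99.7;  python3 - <<'E'
from h import *
c=camera("scene")
cv2.imwrite("pics/s3.png",cv2.resize(c["frame"][180:330,230:420],None,fx=4,fy=4))
E
```

```text
t 8.02 tcp [0.6711 0.1744 0.1564] yaw_y -99.64 F [ 0.3  0.2 -2. ] w 0.055 q [ 0.09  0.7   1.31 -0.    1.13  1.83]
[-0.   1.   4.4] [0.  0.  0.1]
```

View pics/s3.png

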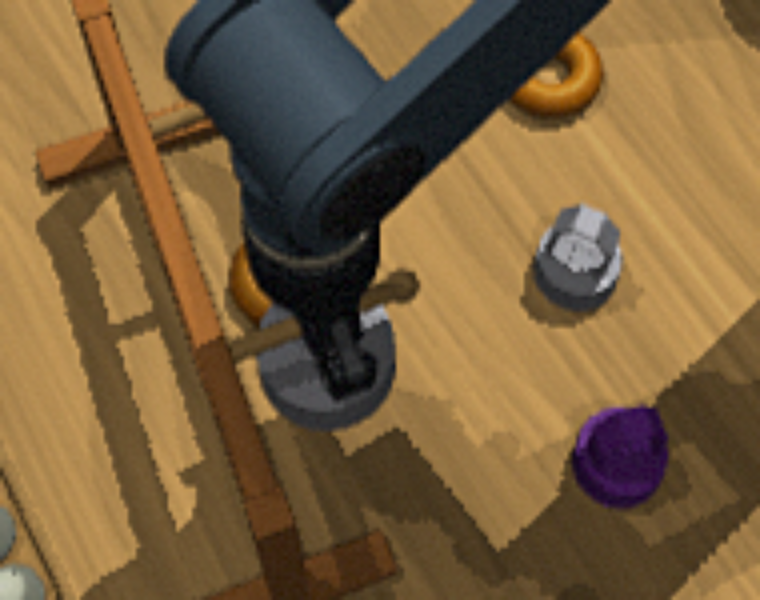

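Scene crop: the peg, with its ball at (403,285), passes through the eye, and the cutter is well past the ball. I lower it to contact next.

Emit:
apply_moves([
  [0, 0, 1.5, 0, 0, 0, 45],
  [0, 0, 2.5, 0, 0, 0, 45],
  [0, 0, 3, 0, 0, 0, 45],
  [0, 0, 3, 0, 0, 0, 45],
])

```text
clock: 8.4
eef_pos: [0.6715, 0.1742, 0.1537]
tool_rot: [0.996, -0.084, -0.0, 0.0]
force: [-0.9, 0.3, -2.4]
gripper_width: 0.0552
```

Emit:
apply_moves([
  [0, 0, 1, 0, 0, 0, 45],
  [0, 0, 1.5, 0, 0, 0, 45],
  [0, 0, 1.5, 0, 0, 0, 45],
])

```text
clock: 8.65
eef_pos: [0.6717, 0.1742, 0.1525]
tool_rot: [0.996, -0.084, 0.0, -0.0]
force: [-0.9, 0.1, -2.2]
gripper_width: 0.0554
```

Emit:
apply_moves([
  [0, 0, 1, 0, 0, 0, 45],
  [0, 0, 1.5, 0, 0, 0, 45],
  [0, 0, 1.5, 0, 0, 0, 45],
])

```text
clock: 8.9
eef_pos: [0.6718, 0.1742, 0.1523]
tool_rot: [0.996, -0.084, 0.001, -0.0]
force: [-2.3, -0.4, 4.1]
gripper_width: 0.0553
```

Emit:
apply_moves([
  [0, 0, 1, 0, 0, 0, 45],
  [0, 0, 1.5, 0, 0, 0, 45],
  [0, 0, 1.5, 0, 0, 0, 45],
])

```text
clock: 9.15
eef_pos: [0.6718, 0.1742, 0.1521]
tool_rot: [0.996, -0.084, 0.001, -0.0]
force: [-4.4, -1.2, 10.6]
gripper_width: 0.0553
```

Emit:
apply_moves([
  [0, 0, -1.5, 0, 0, 0, 45],
  [0, 0, -2, 0, 0, 0, 45],
  [0, 0, -2, 0, 0, 0, 58],
  [0, 0, -2, 0, 0, 0, 62],
  [0, 0, -2, 0, 0, 0, 68],
  [0, 0, -2, 0, 0, 0, 76],
  [0, 0, -2, 0, 0, 0, 80],
  [0, 0, -2, 0, 0, 0, 80],
])

```text
clock: 9.82
eef_pos: [0.6716, 0.1742, 0.151]
tool_rot: [0.996, -0.084, -0.0, 0.0]
force: [0.5, -0.1, -0.2]
gripper_width: 0.0799
```

Emit:
apply_moves([
  [0, 0, 0, 0, 0, 0, 80],
  [0, 0, 0, 0, 0, 0, 80],
  [0, 0, -10, 0, 0, 0, 80],
  [0, 0, -30, 0, 0, 0, 80],
  [0, 0, -60, 0, 0, 0, 80],
  [0, 0, -90, 0, 0, 0, 80],
  [0, 0, -100, 0, 0, 0, 80],
])

```text
clock: 10.4
eef_pos: [0.6742, 0.1745, 0.2575]
tool_rot: [0.996, -0.084, 0.005, -0.001]
force: [0.6, -0.8, 0.7]
gripper_width: 0.0802
```

```bash
python3 plan.py .449 .169 .24 -57 .449 .169 .24 -237; python3 - <<'E'
from h import *
for n in ("side","scene"):
    c=camera(n);Q=cloud(c).reshape(-1,3)
    cv2.imwrite(f"pics/{n}4.png",cv2.resize(c["frame"][(100 if n=="side" else 180):(220 if n=="side" else 330),230:420],None,fx=4,fy=4))
    m=(np.hypot(Q[:,0]-.6709,Q[:,1]-.1734)<.06)&(Q[:,2]>.08)&(Q[:,2]<.165); q=Q[m]
    m=(np.hypot(Q[:,0]-.6709,Q[:,1]-.1734)<.035)&(Q[:,2]>.2)&(Q[:,2]<.209); k=Q[m]
    print(n,len(q),q.mean(0),np.percentile(q,[2,98],axis=0),k.mean(0) if len(k) else "",len(k))
E
```

```text
t 10.4 tcp [0.6742 0.1745 0.2575] yaw_y -99.65 F [ 0.6 -0.8  0.7] w 0.0802 q [0.09 0.6  1.21 0.   1.32 1.83]
[-221.2   43.2   15.3] [  0.1  -0.6 -42.6]
[-221.2   43.2   15.3] [-7.000e-01 -1.000e-01  1.373e+02]
side 490 [0.65470044 0.15898604 0.13920028] [[0.62028771 0.12876941 0.10967644]
 [0.70404469 0.20834869 0.15977467]] [0.66564841 0.17260849 0.2025834 ] 35
scene 638 [0.67435019 0.19385761 0.14189416] [[0.62672744 0.13870748 0.11118234]
 [0.70900098 0.220903   0.15400917]] [0.68057157 0.17333184 0.20252117] 30
```

View pics/side4.png

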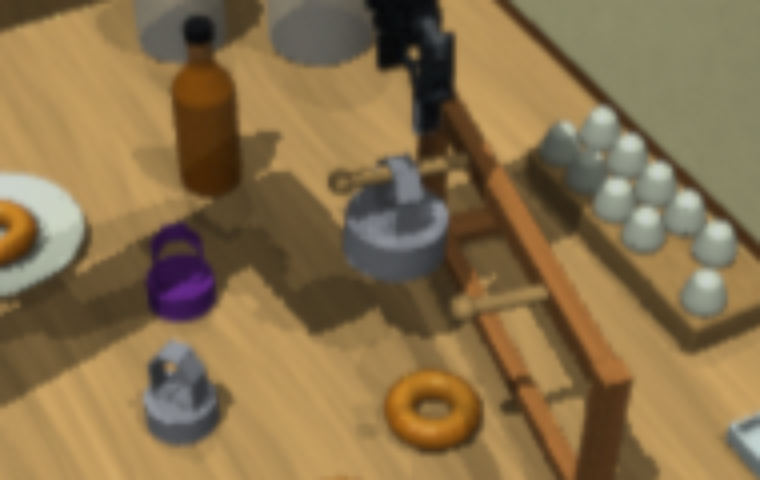

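Side crop: the large cutter hangs upright on the long peg at (395,240), well past the ball at (343,180). Next is the small cutter.

Emit:
apply_moves([
  [-30, 6, 0, 0, 0, -7, 85],
  [-65, 13, 0, 0, 0, -14, 85],
  [-105, 20, 0, 0, 0, -21, 85],
  [-145, 28, 10, 0, 0, -28, 85],
  [-185, 36, 30, 0, 0, -35, 85],
  [-210, 41, 60, 0, 0, -42, 85],
  [-221, 43, 80, 0, 0, -45, 85],
  [-221, 43, 80, 0, 0, -45, 85],
])

```text
clock: 11.17
eef_pos: [0.4377, 0.1682, 0.1669]
tool_rot: [0.953, 0.304, -0.008, -0.001]
force: [-0.4, 0.3, -0.7]
gripper_width: 0.0851
```

```bash
python3 wr.py S .449 .169 .030 .087 w2; python3 plan.py .449 .169 .033 -59
```

```text
crown 843
[0.4492 0.1709 0.0852] ((0.4489166736602783, 0.17075301706790924), (0.02252810448408127, 0.02670670859515667), 34.57160186767578) ((0.44904324412345886, 0.17067837715148926), 0.016856826841831207)
handle 1468
[0.4496 0.1713 0.0795] ((0.44889652729034424, 0.17076420783996582), (0.022767353802919388, 0.04717877507209778), 33.534767150878906) ((0.4490346908569336, 0.17090213298797607), 0.025728875771164894)
cup 1592
[0.459  0.1783 0.029 ] ((0.4499112665653229, 0.17153725028038025), (0.061130914837121964, 0.06200481206178665), 78.45140838623047) ((0.44913187623023987, 0.17085199058055878), 0.03200376778841019)
t 11.22 tcp [0.4425 0.1686 0.1689] yaw_y -54.71 F [1.6 0.2 0.6] w 0.0847 q [ 0.13  0.43  1.86 -0.    0.86  1.08]
[  6.6   3.9 135.9] [-0.2  0.4  4.3]
```

Emit:
apply_moves([
  [0, 0, 20, 0, 0, -2, 85],
  [0, 0, 20, 0, 0, -2, 85],
  [0, 0, 20, 0, 0, -2, 85],
])

```text
clock: 11.47
eef_pos: [0.4481, 0.1688, 0.1514]
tool_rot: [0.948, 0.319, 0.0, 0.0]
force: [0.3, -0.1, -0.0]
gripper_width: 0.0847
```

```bash
python3 plan.py .449 .1708 .034 -56.5
```

```text
t 11.47 tcp [0.4481 0.1688 0.1514] yaw_y -52.78 F [ 0.3 -0.1 -0. ] w 0.0847 q [ 0.13  0.46  1.87 -0.    0.81  1.05]
[  1.8  -1.1 117.5] [ 0.  -0.   3.7]
```

Emit:
apply_moves([
  [2, -1, 30, 0, 0, 3.7, 85],
  [2, -1, 60, 0, 0, 3.7, 85],
  [2, -1, 88, 0, 0, 3.7, 85],
  [2, -1, 108, 0, 0, 3.7, 85],
  [2, -1, 117, 0, 0, 3.7, 85],
  [2, -1, 117, 0, 0, 3.7, 85],
  [2, -1, 117, 0, 0, 3.7, 40],
  [2, -1, 117, 0, 0, 3.7, 35],
])

```text
clock: 12.13
eef_pos: [0.4489, 0.1711, 0.0355]
tool_rot: [0.957, 0.289, 0.002, 0.0]
force: [-0.4, 0.6, 0.7]
gripper_width: 0.0633
```

Emit:
apply_moves([
  [0, 0, 0, 0, 0, 0, 35],
  [0, 0, 0, 0, 0, 0, 35],
  [0, 0, 0, 0, 0, 0, 35],
  [0, 0, 0, 0, 0, 0, 35],
  [0, 0, 0, 0, 0, 0, 35],
])

```text
clock: 12.55
eef_pos: [0.4488, 0.1709, 0.0358]
tool_rot: [0.957, 0.289, 0.002, 0.0]
force: [1.3, -2.0, 7.4]
gripper_width: 0.0454
```

```bash
python3 plan.py .449 .1708 .18 -56.5
```

```text
t 12.55 tcp [0.4488 0.1709 0.0358] yaw_y -56.35 F [ 1.3 -2.   7.4] w 0.0454 q [ 0.13  0.69  1.94 -0.    0.51  1.11]
[   0.6    0.4 -144.2] [ 0.1 -0.2  0.1]
```

Emit:
apply_moves([
  [0, 0, -15, 0, 0, 0, 35],
  [0, 0, -45, 0, 0, 0, 35],
  [0, 0, -80, 0, 0, 0, 35],
  [0, 0, -115, 0, 0, 0, 35],
  [0, 0, -137, 0, 0, 0, 35],
  [0, 0, -142, 0, 0, 0, 35],
  [0, 0, -142, 0, 0, 0, 35],
])

```text
clock: 13.13
eef_pos: [0.4483, 0.1711, 0.1781]
tool_rot: [0.957, 0.289, 0.002, 0.0]
force: [0.1, 0.7, -1.3]
gripper_width: 0.0451
```

```bash
python3 plan.py .5729 .0183 .176 -99.7
```

```text
t 13.13 tcp [0.4483 0.1711 0.1781] yaw_y -56.35 F [ 0.1  0.7 -1.3] w 0.0451 q [0.13 0.41 1.85 0.   0.87 1.11]
[ 19.1 196.3   2.5] [ 0.  -0.3 43.4]
```

Emit:
apply_moves([
  [1, 18, 1, 0, 0, 5, 35],
  [4, 46, 1, 0, 0, 11, 35],
  [7, 76, 2, 0, 0, 17, 35],
  [10, 106, 2, 0, 0, 23, 35],
  [13, 136, 2, 0, 0, 29, 35],
  [16, 164, 2, 0, 0, 35, 35],
  [18, 184, 2, 0, 0, 41, 35],
  [19, 196, 2, 0, 0, 43.4, 35],
])

```text
clock: 13.8
eef_pos: [0.5724, 0.0161, 0.1717]
tool_rot: [0.996, -0.088, -0.001, 0.0]
force: [-0.3, 0.1, -1.2]
gripper_width: 0.045
```

Emit:
apply_moves([
  [0, 0, 0, 0, 0, 0, 35],
  [0, 0, 0, 0, 0, 0, 35],
  [0, 0, 0, 0, 0, 0, 35],
])

```text
clock: 14.05
eef_pos: [0.5698, 0.0191, 0.1726]
tool_rot: [0.996, -0.084, -0.002, -0.0]
force: [0.9, 1.0, -1.7]
gripper_width: 0.0452
```

```bash
python3 plan.py .5729 .0183 .1735 -99.7 .6685 .0019 .1735 -99.7; python3 - <<'E'
from h import *
c=camera("scene")
cv2.imwrite("pics/s5.png",cv2.resize(c["frame"][150:330,230:430],None,fx=3,fy=3))
E
```

```text
t 14.05 tcp [0.5698 0.0191 0.1726] yaw_y -99.69 F [ 0.9  1.  -1.7] w 0.0452 q [-0.16  0.53  1.63  0.    0.99  1.58]
[ 3.1  0.3 -0.9] [-0.   0.3  0. ]
[100.1   0.4  -1.4] [-0.   0.3  0. ]
```

View pics/s5.png

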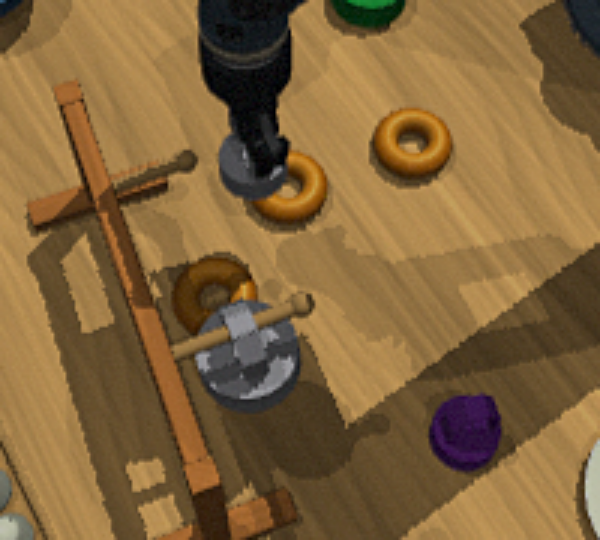

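Scene crop: the large cutter hangs mid-peg at (245,350). The small cutter at (255,165) is lined up with the short peg's ball at (187,160), so I insert it.

Emit:
apply_moves([
  [10, 0, -1, 0, 0, 0, 35],
  [28, 0, -1, 0, 0, 0, 35],
  [50, 0, -1, 0, 0, 0, 35],
  [70, 0, -1, 0, 0, 0, 35],
  [87, 0, -1, 0, 0, 0, 35],
  [97, 0, -1, 0, 0, 0, 35],
  [100, 0, -1, 0, 0, 0, 35],
  [100, 0, -1, 0, 0, 0, 35],
])

```text
clock: 14.77
eef_pos: [0.67, 0.0022, 0.1747]
tool_rot: [0.996, -0.084, -0.001, -0.0]
force: [-0.1, -0.2, -1.1]
gripper_width: 0.0454
```

Emit:
apply_moves([
  [0, 0, 5, 0, 0, 0, 35],
  [0, 0, 10, 0, 0, 0, 35],
  [0, 0, 14, 0, 0, 0, 35],
  [0, 0, 17, 0, 0, 0, 35],
  [0, 0, 18, 0, 0, 0, 35],
  [0, 0, 18, 0, 0, 0, 35],
])

```text
clock: 15.27
eef_pos: [0.6699, 0.0014, 0.1567]
tool_rot: [0.996, -0.085, -0.001, -0.0]
force: [-0.9, -0.2, -2.1]
gripper_width: 0.0454
```

```bash
python3 plan.py .6685 .0019 .151 -99.7
```

```text
t 15.27 tcp [0.6699 0.0014 0.1567] yaw_y -99.76 F [-0.9 -0.2 -2.1] w 0.0454 q [-0.16  0.67  1.38  0.    1.09  1.58]
[-1.4 -0.3  5.7] [-0.   0.1 -0.1]
```

Emit:
apply_moves([
  [0, 0, 2, 0, 0, 0, 35],
  [0, 0, 4, 0, 0, 0, 35],
  [0, 0, 4, 0, 0, 0, 35],
])

```text
clock: 15.52
eef_pos: [0.6702, 0.0013, 0.1529]
tool_rot: [0.996, -0.085, -0.0, -0.0]
force: [0.8, 0.2, -2.5]
gripper_width: 0.045
```

Emit:
apply_moves([
  [0, 0, 1, 0, 0, 0, 35],
  [0, 0, 1.5, 0, 0, 0, 35],
  [0, 0, 1.5, 0, 0, 0, 35],
])

```text
clock: 15.77
eef_pos: [0.6703, 0.0013, 0.1517]
tool_rot: [0.996, -0.085, -0.0, 0.0]
force: [-1.1, -0.3, -1.1]
gripper_width: 0.0452
```

Emit:
apply_moves([
  [0, 0, 1, 0, 0, 0, 35],
  [0, 0, 1, 0, 0, 0, 35],
  [0, 0, 1, 0, 0, 0, 35],
])

```text
clock: 16.02
eef_pos: [0.6705, 0.0012, 0.1509]
tool_rot: [0.996, -0.085, 0.0, 0.0]
force: [-0.3, -0.0, -1.4]
gripper_width: 0.0453
```

Emit:
apply_moves([
  [0, 0, 1, 0, 0, 0, 35],
  [0, 0, 1, 0, 0, 0, 35],
  [0, 0, 1, 0, 0, 0, 35],
])

```text
clock: 16.27
eef_pos: [0.6706, 0.0013, 0.1507]
tool_rot: [0.996, -0.085, 0.0, 0.0]
force: [-1.2, 0.2, 4.4]
gripper_width: 0.0454
```

Emit:
apply_moves([
  [0, 0, 1, 0, 0, 0, 35],
  [0, 0, 1, 0, 0, 0, 35],
  [0, 0, 1, 0, 0, 0, 35],
])

```text
clock: 16.52
eef_pos: [0.6707, 0.0012, 0.1505]
tool_rot: [0.996, -0.085, 0.001, 0.0]
force: [-2.7, 0.6, 8.6]
gripper_width: 0.0455
```

Emit:
apply_moves([
  [0, 0, -1, 0, 0, 0, 35],
  [0, 0, -1.5, 0, 0, 0, 35],
  [0, 0, -1.5, 0, 0, 0, 48],
  [0, 0, -1.5, 0, 0, 0, 52],
  [0, 0, -1.5, 0, 0, 0, 58],
  [0, 0, -1.5, 0, 0, 0, 68],
  [0, 0, -1.5, 0, 0, 0, 78],
  [0, 0, -1.5, 0, 0, 0, 78],
])

```text
clock: 17.18
eef_pos: [0.6703, 0.0013, 0.15]
tool_rot: [0.996, -0.085, -0.0, 0.0]
force: [-0.6, -1.6, 0.2]
gripper_width: 0.078
```

Emit:
apply_moves([
  [0, 0, 0, 0, 0, 0, 78],
  [0, 0, 0, 0, 0, 0, 78],
  [0, 0, -10, 0, 0, 0, 78],
  [0, 0, -30, 0, 0, 0, 78],
  [0, 0, -60, 0, 0, 0, 78],
  [0, 0, -90, 0, 0, 0, 78],
  [0, 0, -110, 0, 0, 0, 78],
])

```text
clock: 17.77
eef_pos: [0.6716, 0.0011, 0.2643]
tool_rot: [0.996, -0.085, 0.002, 0.0]
force: [0.8, -0.1, 0.5]
gripper_width: 0.0775
```

Emit:
apply_moves([
  [-30, 0, -10, 0, 0, 0, 78],
  [-65, 0, -15, 0, 0, 0, 78],
  [-105, 0, -20, 0, 0, 0, 78],
  [-145, 0, -20, 0, 0, 0, 78],
  [-180, 0, -20, 0, 0, 0, 78],
  [-200, 0, -20, 0, 0, 0, 78],
  [-210, 0, -20, 0, 0, 0, 78],
  [-210, 0, -20, 0, 0, 0, 78],
])

```text
clock: 18.43
eef_pos: [0.4617, 0.0374, 0.2812]
tool_rot: [0.996, -0.085, 0.0, -0.0]
force: [1.1, 0.1, -0.6]
gripper_width: 0.078
```

Emit:
apply_moves([
  [0, 0, 0, 0, 0, 0, 78],
  [0, 0, 0, 0, 0, 0, 78],
  [0, 0, 0, 0, 0, 0, 78],
  [0, 0, 0, 0, 0, 0, 78],
  [0, 0, 0, 0, 0, 0, 78],
  [0, 0, 0, 0, 0, 0, 78],
  [0, 0, 0, 0, 0, 0, 78],
  [0, 0, 0, 0, 0, 0, 78],
])

```text
clock: 19.1
eef_pos: [0.4635, 0.0368, 0.2801]
tool_rot: [0.996, -0.085, -0.0, -0.0]
force: [-0.3, 0.6, -0.2]
gripper_width: 0.0782
```

```bash
cat > fin.py <<'E'
from h import *
np.set_printoptions(precision=4,suppress=True)
for n in ("side","scene"):
    c=camera(n);Q=cloud(c).reshape(-1,3)
    s=Q[:,0]*.9857-Q[:,1]*.1685; t=Q[:,0]*.1685+Q[:,1]*.9857; z=Q[:,2]
    for nm,tt,s0,s1 in (("L",.284,.56,.69),("S",.114,.61,.70)):
        m=(abs(t-tt)<.055)&(s>s0)&(s<s1+.03)&(z>.1)&(z<.16)
        d=m&(z>.137)&(z<.155); A=np.c_[s[d],t[d],np.ones(d.sum())]; k=np.linalg.lstsq(A,z[d],rcond=None)[0]
        cr=(abs(t-tt)<.02)&(s>s0+.025)&(s<s1)&(z>.2025)&(z<.215)
        print(n,nm,m.sum(),"s",np.percentile(s[m],[2,98]),"t",np.percentile(t[m],[2,98]),"z",np.percentile(z[m],[1,99]),"top tilt",np.degrees(k[:2]),"crown s",np.percentile(s[cr],[0,50,100]) if cr.sum() else None)
    if n=="scene":cv2.imwrite("pics/fin.png",cv2.resize(c["frame"][100:380,180:500],None,fx=2,fy=2))
E
python3 plan.py; python3 fin.py
```

```text
t 19.1 tcp [0.4635 0.0368 0.2801] yaw_y -99.76 F [-0.3  0.6 -0.2] w 0.0782 q [-0.16  0.25  1.76 -0.    1.14  1.58]
side L 483 s [0.5815 0.6657] t [0.2381 0.3162] z [0.1082 0.1578] top tilt [-1.9363  2.375 ] crown s [0.5871 0.6215 0.6345]
side S 299 s [0.6237 0.6824] t [0.0811 0.1361] z [0.1158 0.1587] top tilt [-0.1915  3.3309] crown s [0.6509 0.6911 0.6995]
scene L 707 s [0.5864 0.669 ] t [0.2487 0.3304] z [0.1097 0.1538] top tilt [-3.0552 -0.8825] crown s [0.5851 0.6262 0.6408]
scene S 334 s [0.6265 0.6854] t [0.0977 0.1481] z [0.1153 0.1577] top tilt [-2.8634 -0.2246] crown s [0.6427 0.6911 0.7   ]
```

View pics/fin.png

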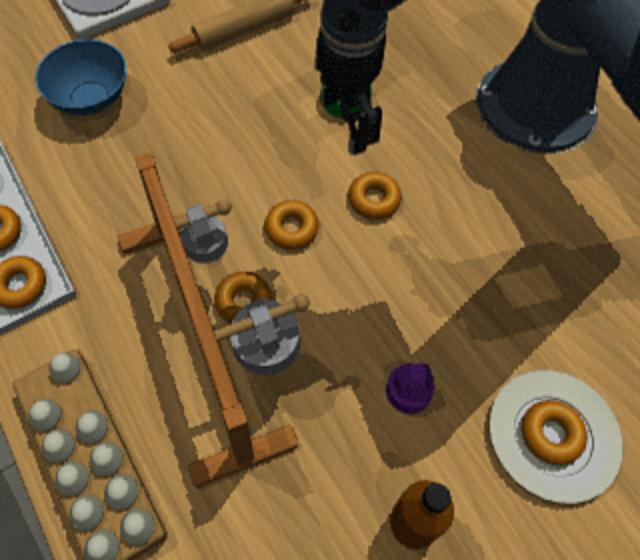

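Final crop: both cutters hang upright, the small one at (205,235) and the large one at (265,335). The bystanders look in place. I check once more that they are still before handing in.

Emit:
apply_moves([
  [0, 0, 0, 0, 0, 0, 78],
  [0, 0, 0, 0, 0, 0, 78],
  [0, 0, 0, 0, 0, 0, 78],
  [0, 0, 0, 0, 0, 0, 78],
  [0, 0, 0, 0, 0, 0, 78],
  [0, 0, 0, 0, 0, 0, 78],
  [0, 0, 0, 0, 0, 0, 78],
  [0, 0, 0, 0, 0, 0, 78],
])

```text
clock: 19.87
eef_pos: [0.4634, 0.0369, 0.2803]
tool_rot: [0.996, -0.085, 0.0, -0.0]
force: [-0.1, -0.1, 1.1]
gripper_width: 0.0781
```

```bash
python3 fin.py
```

```text
side L 484 s [0.5819 0.6655] t [0.2382 0.3154] z [0.1089 0.1575] top tilt [-1.4219  1.3828] crown s [0.5877 0.6235 0.636 ]
side S 297 s [0.6236 0.682 ] t [0.0816 0.1367] z [0.1148 0.158 ] top tilt [-0.1953  3.3806] crown s [0.6512 0.6931 0.6993]
scene L 707 s [0.5867 0.6689] t [0.2497 0.3304] z [0.1101 0.1543] top tilt [-3.2188 -1.2744] crown s [0.5875 0.6262 0.6406]
scene S 336 s [0.6264 0.6854] t [0.0971 0.1478] z [0.1167 0.158 ] top tilt [-2.1454 -0.4427] crown s [0.6367 0.6927 0.6994]
```

Nothing moved between the two checks, so I hand the job in.

```bash
python3 -c "
from cell import ctrl; print(ctrl.close_job())"
```

```text
the job is handed in; nothing more can be done
None
```

Both steel cutters are hung by their handles and the job is handed in, at about 20 s of the 67 s allowed. The large cutter went on the long peg first, then the small one on the short peg. The hand-in gives no verdict, so this rests on my last checks:

- **Position:** the large cutter hangs about 59 mm in from the long peg's tip and the small one about 44 mm in from the short peg's. The near edge of each handle is past the ball, by about 26 mm and 11 mm.
- **Stillness:** two measurements about 0.8 s apart agreed to within 1 mm for both cutters.
- **Upright:** the tilt readings were noisy and the two cameras disagreed by a few degrees, from about 0 to 3.4°. Part of that is the pegs' own 3.4° slope. Both cutters look upright in the picture.
- **Everything else:** the gripper is open and clear. Everything in the final crop, including the purple look-alike, appears where it was. The green look-alike is partly hidden behind the gripper there, and I did not measure the bystanders again.

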